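Re-index the cobbler's swivel shoe jack

ROBOT

A 6-joint arm with a two-finger parallel gripper is mounted at the origin on the work surface. World frame = base frame: x ahead of the robot, y to its left, z up, the work surface at z = 0. Lengths are in m, angles in degrees, forces in N, time in s.
With the tool pointing down it reaches from about 0.325 to 0.75 m from the base axis. Payload 7.6 kg.
Tool frame: the origin (TCP) lies between the finger pads; the fingertips stand 22 mm ahead of it and the grasp point (between the pads) lies 3 mm ahead of it; z points along the fingers, y is the line along which they close (so a half turn about z gives the same grasp; the last joint's range is limited). The gripper opens to 85 mm and grips with 20 to 120 N. Pads are 22 mm wide; open, the fingers measure 114 mm over their backs; the gripper's body (76 mm by 85 mm) begins 54 mm behind the grasp point. The pads swing forward as they close: fully open they stand 13 mm farther back than shut.
Start: joints at [59.57, 2.991, 80.254, -0, 96.75, -4.028], TCP at [0.233, 0.47, 0.253] pointing down, gripper open.
Joint ranges: [-166.34, 166.34], [-52.06, 124.39], [6.96, 135.62], [-60.46, 240.46], [14.63, 156.25], [-167.68, 167.68]. Speed limits (degrees/s): [147.25, 147.25, 172.46, 180, 180, 180].

INTERFACE

Orientations are given as [roll, pitch, yaw] about the fixed x, y, z axes, in that order (R = Rz(yaw) Ry(pitch) Rx(roll)).
In Python, from cell import arm gives the robot as it stands.
- The arm moves only by the tool step_arm, never from a script. Its argument "rows" is one flat list of numbers, 5 for each row, row after row: the closure in counts, from 0 (fully open) to 255 (shut), then the shift along the tool's x, y, z in mm, then the turn about the tool's z in degrees. In form: [hand, tx, ty, tz, roll, hand, tx, ty, tz, roll, ...]. A call has 1 to 5 rows; each row is the pose to reach, as a shift and turn from the pose commanded when the call began, along the tool's axes at that moment; what a row does not reach only later rows make up. A row lasts 1/8 s, in which the tool goes at most 62.5 mm and 10.7 degrees, less where a joint would pass 70% of its speed; a pose out of reach is approached as far as the arm can. A call with a gripper value outside its range is refused whole. The fingers move at their own pace and stop on an object; "force" is the grip in N (left out, the last holds). Time passes only in rows, so rows that repeat a pose let the fingers close. It gives the time, the measured TCP pose, the force, the opening and the grip force at its end, in the units of the state.
- arm.get_state(): the state, without advancing time (a new reading comes with each control period).
- arm.read_camera(name): name is "scene" or "top" or "wrist"; returns (picture, depth): 384x512x3 uint8, red, green, blue; 384x512 float32, m along the optical axis (not along the pixel's ray), 0 where there is no reading.
- arm.camera_info(name): a dict with "vertical_fov" (degrees; the focal length in pixels is half the picture's height over the tangent of half this angle, whatever the lens; pixels are square), "cx", "cy" (the principal point, pixels), "k1" (the pictures are not rectified: a ray, as slopes to the right and down, at radius r is drawn at 1 + k1 r^2 times it, then the intrinsics apply), "position" and "attitude" of the camera in the world; the wrist camera has in their place "tool_from_camera" (4x4, takes a point from camera to tool coordinates, whose origin is the TCP and whose axes are the flange's). Camera axes: x right, y down, z forward; pixel columns grow to the right and rows downward; lengths in m; the calibration is good to about 2 mm. A picture is of the moment at which its call begins: read the wrist's pose just before it. camera_info takes no time and is no camera call.
- arm.sign_off(): hands the job in; it is judged then, once.
Trained networks look in the newest picture that a camera, given by its name, has taken for a name from the list of things; names that differ only in an ending like _2 or _b are one class to them, and where a whole thing is asked for, a point or a joint stands for the part that bears it (a point fixed in the world has none). Each returns a list of dicts, best first, with "confidence" (0 to 1); they miss things now and then, are a little off and sometimes report something else, mostly with a low value. They report only what shows in the picture. A call takes as long as a camera call.
- arm.trace(thing, camera): "region" (384x512 bool, what is visible of it).
- arm.landmark_of(thing, camera): "xyz" ([x, y, z] in m, in the coordinates of the camera as it stood for that picture, good to about 4 mm: a listed point, or the origin of a listed thing).
The state is a dict: "time_s": time; "q": joint angles; "joint_vel": joint speeds; "tau": joint torques, N m; "tool_pos": TCP position; "tool_rot": TCP orientation; "contact_force": force on the tool from outside, world axes, zero at the start; "torque": the same for the moment, N m; "opening": finger opening in m; "finger_force": force on a finger pad.
Only numpy, scipy, OpenCV 4.12 (cv2) and the standard library are available. Lean on these libraries where they do the work, as an engineer would, in place of code of your own. Each camera call takes 0.05 s, during which the arm holds its last target. There are 200 camera calls.

TASK

Swing the bench jack's sole iron round to its second working position and lock it there: turn the red lock lever anticlockwise (seen from above) to draw the index bolt, swing the iron head anticlockwise something like a quarter turn, and turn the lever back to its stop so that the bolt drops fully home in the second notch. Feel gently for the notch and never wrench the head against the bolt; leave the other things on the bench where they are.

Things in the scene. Friction and masses are not known exactly. Their poses are not given: they have to be found in the camera images.
- swivel_jack: green cast-iron shoe jack bolted to the bench. Origin on the bench top on the vertical swivel axis, z up. Its bolt housing with the red lock lever stands 125 mm out on its -x side (x -158 to -94 mm, 50 mm wide, 89 mm high). Foot plate x -165 to +75 mm, 140 mm wide, 14 mm thick
- iron_head: swivelling head with hub, cross arm and two dark irons 122 to 138 mm above the bench. Origin on the swivel axis at bench height, x along the sole iron to its toe. Starts locked, its x 45 deg anticlockwise (from above) of the jack's x. The heel iron, 52 mm wide, reaches 100 mm the other way. Cross arm: 30 mm wide, 100 to 122 mm high, ends 80 mm out; beyond it the space under the sole iron is free
- sole_toe (a point): toe tip of the sole iron, 165 mm from the swivel axis, 130 mm above the bench. The iron is 58 mm wide at the ball, 118 mm out, and rounds off to the toe. Freed, the head turns anticlockwise up to 110 deg and stays where left; friction about 0.45 N m (4 N of push 120 mm out), slightly more with the bolt riding on the rim
- sole_waist (a point): middle of the sole iron's 40 mm wide waist (parallel from 40 to 80 mm out, then widening to the ball), 80 mm from the swivel axis, mid-thickness, 130 mm above the bench; its sides are free to pinch or push
- plate_centre (a point): centre of the steel index plate, on the swivel axis 72 mm above the bench; radius 58 mm, 64 to 80 mm high. The second notch is in an adjustable brass keeper, anywhere from 62 to 102 deg of turn from the first: find it by feel. When the bolt drops in, the head stops dead, with 1 deg of play. The bolt must never bear on the head with over 50 N: some 25 N of push 120 mm out, either way
- index_bolt: round-nosed steel bolt, 11 mm thick, 72 mm above the bench, sliding along the jack's x. Its origin is at the jack's origin when it is home in a notch (10 mm deep), 10 mm towards the jack's -x when its nose rides on the plate's rim, 13 mm when drawn. A spring (7 to 9 N) drives it in; the lever's cam only draws it out
- lock_lever (a joint): red lock lever on a vertical spindle: 0 at the locking stop, 1.3 rad (stop) with the bolt drawn, growing anticlockwise from above. It begins to draw the bolt at 0.1 rad; the bolt clears the plate above 1.05 rad. Stiff (0.2 N m, plus up to 0.1 from the spring); stays where left. It can be at 0 while the bolt still rides on the rim. Starts between 0 and 0.08
- lock_grip (a point): centre of the lever's red grip bar, on the spindle, 119 mm above the bench: 64 mm long, 14 mm thick, 106 to 132 mm above the bench. The bar lies along this point's y, which is the jack's y at lever 0; pinch it across x, from above
- cobbler_hammer: hammer lying on the bench, 240 mm long; leave alone
- polish_tin: flat black polish tin, 74 mm across, 26 mm high, beside the jack; leave alone
- nail_tray: clear open tray of tacks, 110 x 80 x 26 mm, beyond the jack; leave alone
- heel_lift: black rubber heel piece, 60 mm, 8 mm thick, beside the jack; leave alone
- glue_tin: yellow glue tin, 68 mm across, 104 mm high; leave alone
- dye_bottle: small amber bottle, 44 mm across, 110 mm high; leave alone
- rasp: rasp with wooden handle, 290 mm long, lying on the bench; leave alone

How it is judged:
By the outcome, as a careful person would: the job done as asked, in the order asked, and still so for the second after the job is handed in, with the robot touching nothing.
It also fails if it takes over 72 s, if anything falls off the work surface, if the arm or the gripper's body presses on something with over 40 N, if the wrist force passes 120 N, or if a joint passes its speed limit or range.

## Working session

There is one attempt and no reset: what is moved stays moved. The work goes in short steps, Python scripts to look and compute and a tool call to move; the robot and the scene stay as the last step left them, time stands still between calls to the robot, and variables do not carry over. Pictures are saved under pics/ and viewed, at most 10 in all, crops included, and the job is handed in when it is done.

Besides the shell and the picture viewer there is one more tool, called after ">>>" as name(argument=value, ...) on one line, values as JSON. step_arm: Moves the arm, as the interface text tells. Its arguments: {"type":"object","properties":{"rows":{"type":"array"},"force":{"type":"number"}},"required":["rows"]}

```bash
mkdir -p pics; ls
cat > h.py <<'E'
import numpy as np, cv2
from scipy.spatial.transform import Rotation as R
from cell import arm
def campose(c,st=None):
    i=arm.camera_info(c)
    if c=='wrist':
        T=np.eye(4);T[:3,:3]=R.from_euler('xyz',st['tool_rot'],degrees=True).as_matrix();T[:3,3]=st['tool_pos']
        return T@np.array(i['tool_from_camera'])
    T=np.eye(4);a=np.array(i['attitude'],float)
    T[:3,:3]=a if a.shape==(3,3) else R.from_euler('xyz',a,degrees=True).as_matrix()
    T[:3,3]=i['position'];return T
def lm(thing,c,T):
    return [(np.round(T[:3,:3]@np.array(d['xyz'])+T[:3,3],4).tolist(),round(d['confidence'],2)) for d in arm.landmark_of(thing,c)[:2]]
def save(n,p): cv2.imwrite('pics/'+n+'.png',p[:,:,::-1])
E
python3 - <<'E'
from h import *
print(arm.get_state())
for c in ('scene','top'):
    print(arm.camera_info(c))
    p,d=arm.read_camera(c); save(c+'0',p); T=campose(c)
    for t in ('swivel_jack','iron_head','sole_toe','sole_waist','plate_centre','lock_grip','index_bolt','glue_tin','dye_bottle'): print(c,t,lm(t,c,T))
E
```

```text
pics
{'time_s': 0.0, 'q': array([ 5.95701562e+01,  3.02701271e+00,  8.03151822e+01, -7.42660118e-04,
        9.67507296e+01, -4.02921412e+00]), 'joint_vel': array([-0.07237877, -0.040383  ,  0.05560682, -0.0073796 ,  0.06054527,
        0.03050414]), 'tau': array([-1.77692156e-03, -3.81652451e+01, -3.60197926e+01, -2.34653508e-04,
        5.87701812e-03,  1.47708597e-06]), 'tool_pos': array([0.23328809, 0.47000461, 0.25245524]), 'tool_rot': array([-1.79907253e+02, -5.79351670e-03,  1.53599279e+02]), 'contact_force': array([-0.89710097, -0.46227057, -0.28959423]), 'torque': array([-0.00025832, -0.04526865,  0.03748564]), 'finger_force': 0.0, 'opening': 0.08524657634188051}
{'vertical_fov': 56.252798846358495, 'cx': 255.60695971886813, 'cy': 194.33908589995357, 'k1': -0.08662854986811612, 'position': array([ 0.85510941, -0.3866689 ,  0.84845022]), 'attitude': array([-142.38488453,    0.71235135,   33.58712595])}
scene swivel_jack [([0.5537, -0.0645, -0.0017], 0.61)]
scene iron_head [([0.5565, -0.0658, 0.0053], 0.63)]
scene sole_toe [([0.6351, 0.0781, 0.1352], 0.81)]
scene sole_waist [(
[... 319 characters left out ...]
9898, 'cy': 190.20708561106036, 'k1': -0.09656817592556483, 'position': array([0.29482424, 0.07508905, 1.17792129]), 'attitude': array([-167.12411429,   -0.34127234,  -87.99943497])}
top swivel_jack [([0.5567, -0.0677, 0.0004], 0.59)]
top iron_head [([0.551, -0.0666, 0.0006], 0.55)]
top sole_toe [([0.6366, 0.0749, 0.1326], 0.78)]
top sole_waist [([0.5949, 0.0026, 0.1293], 0.67), ([0.4342, -0.1006, 0.1195], 0.44)]
top plate_centre [([0.5526, -0.0689, 0.0751], 0.68)]
top lock_grip [([0.4342, -0.1016, 0.1166], 0.56)]
top index_bolt [([0.5782, 0.4702, 0.0021], 0.27)]
top glue_tin [([0.6838, 0.3525, 0.003], 0.78)]
top dye_bottle [([0.5776, 0.4709, 0.0028], 0.82), ([0.5573, -0.0689, 0.0008], 0.3)]
```

Run:
```python
import cv2,numpy as np
a=cv2.imread('pics/scene0.png');b=cv2.imread('pics/top0.png')
cv2.imwrite('pics/both.png',cv2.resize(np.vstack([a[:,:],b]),(450,600)) if 0 else cv2.resize(np.hstack([a,b]),(800,300)))
```

```text
(no output)
```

View pics/scene0.png

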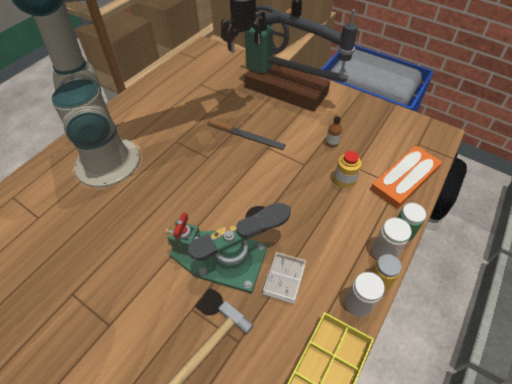

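View pics/top0.png

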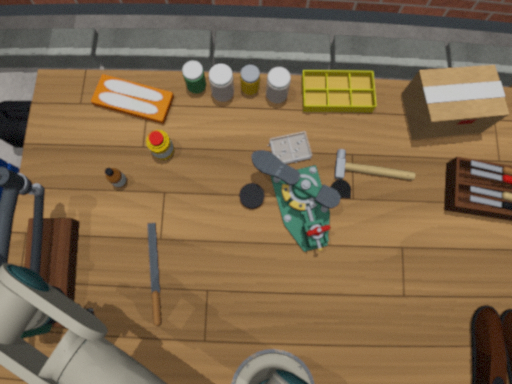

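The jack sits near (0.555, -0.067) with its x axis at about 15.7°. The toe is at world 60.5°, which matches the +45° start. In the top picture the red lever is at px (316,235), the sole toe at (257,157), and yellow brass on the plate at about (290,203). The polish tin (252,196) and the nail tray (292,148) stay clear of the swing because they are low.

```bash
cat >> h.py <<'E'
def go(x,y,z,yaw):
    st=arm.get_state(); Rm=R.from_euler('xyz',st['tool_rot'],degrees=True).as_matrix()
    d=Rm.T@(np.array([x,y,z])-st['tool_pos'])*1000
    r=-((yaw-st['tool_rot'][2]+180)%360-180)
    print('t',np.round(d,1),'roll',round(r,1),'| pos',np.round(st['tool_pos'],4),np.round(st['tool_rot'],2),'q',np.round(st['q'],1),'F',np.round(st['contact_force'],1),'t',st['time_s'])
E
python3 - <<'E'
from h import *
print(np.round(arm.camera_info('wrist')['tool_from_camera'],3))
go(.47,.03,.36,105.7)
E
```

```text
[[ 0.001 -0.956 -0.293  0.074]
 [ 1.     0.001 -0.001 -0.   ]
 [ 0.001 -0.293  0.956 -0.12 ]
 [ 0.     0.     0.     1.   ]]
t [-407.7 -289.2 -106.7] roll 47.9 | pos [0.2334 0.4703 0.2533] [179.99   0.   153.6 ] q [59.6  3.  80.3 -0.  96.7 -4. ] F [ 0.2 -0.3 -0.6] t 1.0
```

>>> step_arm(rows=[0,-200,-150,-50,20,0,-400,-290,-100,48,0,-400,-290,-100,48,0,-400,-290,-100,48,0,-400,-290,-100,48], force=30)

```text
time_s: 1.62
tool_pos: [0.3757, 0.1969, 0.3159]
tool_rot: [179.9, -0.0, 105.4]
contact_force: [0.8, -0.0, 0.4]
opening: 0.0858
finger_force: 0.0
```

Run:
```python
from h import *
go(.53,-.02,.33,105.7)
```

```text
t [-250.1   91.2  -14.1] roll -0.3 | pos [0.3757 0.1969 0.3159] [ 1.7994e+02 -1.0000e-02  1.0539e+02] q [ 22.7 -13.9  88.9   0.  104.9   7.3] F [ 0.8 -0.   0.4] t 1.625
```

>>> step_arm(rows=[0,-250,91,-14,0,0,-250,91,-14,0,0,-250,91,-14,0,0,-250,91,-14,0,0,-250,91,-14,0])

```text
time_s: 2.25
tool_pos: [0.5312, -0.0204, 0.3284]
tool_rot: [-179.9, -0.0, 105.4]
contact_force: [-0.0, 0.4, 0.2]
opening: 0.0853
finger_force: 0.0
```

Run:
```python
from h import *
st=arm.get_state();p,d=arm.read_camera('wrist');T=campose('wrist',st);save('w1',p);np.save('w1d',d);np.save('w1T',T)
for t in ('swivel_jack','iron_head','sole_toe','sole_waist','plate_centre','lock_grip','index_bolt'): print(t,lm(t,'wrist',T))
print(arm.camera_info('wrist'))
go(.435,-.102,.20,105.7)
```

```text
swivel_jack [([0.5548, -0.0682, 0.0029], 0.95), ([0.593, 0.0016, 0.1292], 0.59)]
iron_head [([0.5541, -0.0635, 0.005], 0.84)]
sole_toe [([0.6307, 0.08, 0.1274], 0.74)]
sole_waist [([0.5946, 0.0002, 0.1273], 0.76)]
plate_centre []
lock_grip [([0.4366, -0.1001, 0.1183], 0.89), ([0.6953, -0.0397, -0.0014], 0.55)]
index_bolt []
{'vertical_fov': 65.8138853573792, 'cx': 256.4669417563288, 'cy': 193.48793011826544, 'k1': -0.05772120780557577, 'tool_from_camera': array([[ 5.71215945e-04, -9.56012833e-01, -2.93324288e-01,
         7.40063203e-02],
       [ 9.99999754e-01,  4.27010030e-04,  5.55660556e-04,
         3.82786197e-04],
       [-4.05966209e-04, -2.93324533e-01,  9.56012842e-01,
        -1.20027579e-01],
       [ 0.00000000e+00,  0.00000000e+00,  0.00000000e+00,
         1.00000000e+00]])}
t [ -56.8 -114.4  129.6] roll 0.0 | pos [ 0.5297 -0.0163  0.3297] [1.7995e+02 1.0000e-02 1.0570e+02] q [ -5.8   3.5  71.1   0.  105.4 -21.5] F [-0.4  0.5  0.8] t 2.65
```

View pics/w1.png

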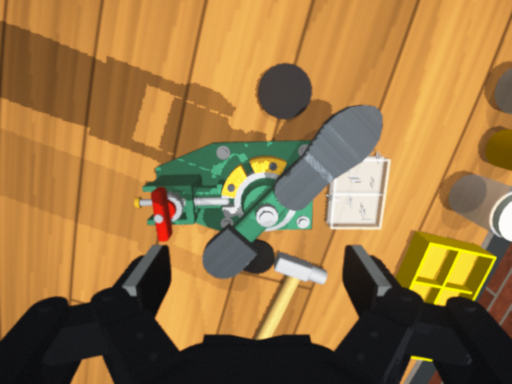

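Wrist view: the red lever is at px (163,213), the bolt rod at (210,202), and a yellow brass arc on the plate at around (225–295, 160–200). I'll enlarge that region to find the keeper notch.

Run:
```python
import cv2
a=cv2.imread('pics/w1.png')[135:255,140:300]
cv2.imwrite('pics/w1c.png',cv2.resize(a,None,fx=5,fy=5,interpolation=cv2.INTER_CUBIC))
```

```text
(no output)
```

View pics/w1c.png

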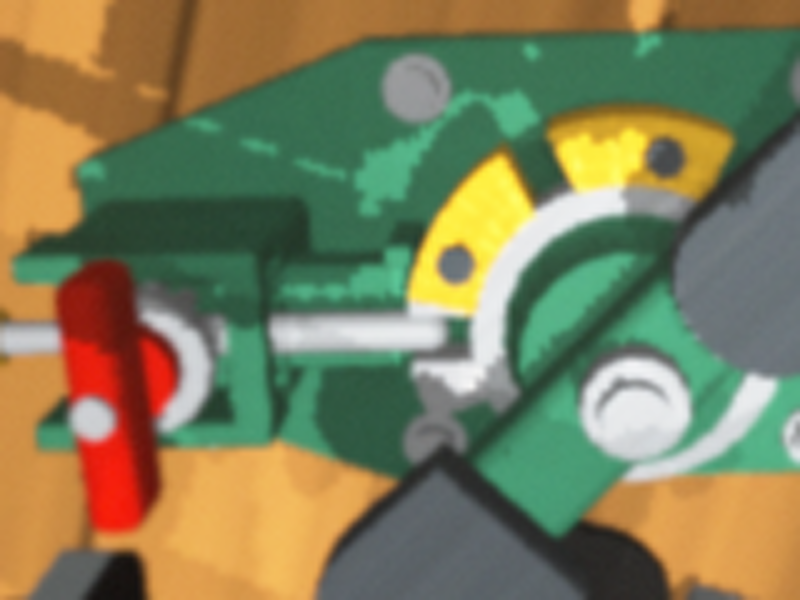

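The gap between the two brass pieces shows at crop (505–550, 130–150) outer and (535–568, 190–205) inner. I'll turn that into an angle.

```bash
cat >> h.py <<'E'
def ray(u,v,T,z,c='wrist'):
    i=arm.camera_info(c); f=192/np.tan(np.radians(i['vertical_fov']/2))
    x,y=(u-i['cx'])/f,(v-i['cy'])/f
    X,Y=x,y
    for _ in range(10):
        k=1+i['k1']*(X*X+Y*Y); X,Y=x/k,y/k
    d=T[:3,:3]@[X,Y,1]; return T[:3,3]+d*(z-T[2,3])/d[2]
E
python3 - <<'E'
from h import *
T=np.load('w1T.npy')
A=np.array([.5548,-.0668])
pts=[]
for n,c,z in [('outL',(505,150),.08),('outR',(549,130),.08),('inL',(535,205),.08),('inR',(568,190),.08),('yel_left',(410,300),.08),('arcs',(460,200),.08),('arct',(640,105),.08),('arcr',(733,140),.08),('nose',(442,332),.0775),('bolt0',(275,332),.0775),('leverA',(88,272),.132),('leverB',(125,525),.132),('hubcap',(637,402),.14)]:
    p=ray(140+c[0]/5-.4,135+c[1]/5-.4,T,z); v=p[:2]-A
    print(n,np.round(p,4),'r',round(np.hypot(*v)*1e3,1),'ang',round(np.degrees(np.arctan2(v[1],v[0])),1))
    pts.append(p[:2])
# fit axis from rim arc
P=np.array([pts[i] for i in (0,1,4,5,6,7)])
from scipy.optimize import least_squares
s=least_squares(lambda q:np.hypot(*(P-q[:2]).T)-.058,[*A]);print('axis fit',s.x,s.fun*1e3)
for q in pts[:4]: v=q-s.x; print(np.degrees(np.arctan2(v[1],v[0])),np.hypot(*v))
b=pts[8]-pts[9];print('bolt dir',np.degrees(np.arctan2(b[1],b[0])))
b=pts[11]-pts[10];print('lever bar dir',np.degrees(np.arctan2(b[1],b[0])))
E
```

```text
outL [ 0.5123 -0.0265  0.08  ] r 58.5 ang 136.5
outR [ 0.5217 -0.0186  0.08  ] r 58.4 ang 124.5
inL [ 0.5233 -0.0383  0.08  ] r 42.5 ang 137.8
inR [ 0.5304 -0.0323  0.08  ] r 42.3 ang 125.2
yel_left [ 0.4984 -0.0715  0.08  ] r 56.5 ang -175.3
arcs [ 0.5045 -0.0421  0.08  ] r 56.0 ang 153.8
arct [ 0.542  -0.0064  0.08  ] r 61.7 ang 101.9
arcr [ 0.5671 -0.0087  0.08  ] r 59.4 ang 78.1
nose [ 0.5086 -0.0787  0.0775] r 47.7 ang -165.6
bolt0 [ 0.4659 -0.0904  0.0775] r 91.9 ang -165.1
leverA [ 0.4292 -0.067   0.132 ] r 125.6 ang -179.9
leverB [ 0.4482 -0.1263  0.132 ] r 122.1 ang -150.8
hubcap [ 0.5549 -0.0612  0.14  ] r 5.6 ang 89.0
axis fit [ 0.55655965 -0.06454161] [ 0.32506177 -0.3581626   0.5211348  -1.33857467  1.89721908 -1.19584869]
139.28823317918352 0.05832506176750622
127.17141136744493 0.057641837404811214
141.6880910258501 0.04237080426863186
129.01412810468852 0.04155558408558564
bolt dir 15.460065963401878
lever bar dir -72.24098130955785
```

>>> step_arm(rows=[75,-27,-57,20,0,75,-55,-113,60,-2,75,-55,-113,120,-2,75,-55,-113,160,-2,75,-55,-113,160,-2], force=30)

```text
time_s: 3.28
tool_pos: [0.4341, -0.0999, 0.1664]
tool_rot: [-179.7, -0.2, 107.6]
contact_force: [-0.1, -0.1, 0.7]
opening: 0.0603
finger_force: 0.0
```

Run:
```python
from h import *
st=arm.get_state();p,d=arm.read_camera('wrist');T=campose('wrist',st);save('w2',p)
print(lm('lock_grip','wrist',T)); go(.4355,-.1,.122,107.8); print(st['opening'])
r=arm.trace('lock_grip','wrist')[0]['region']; 
v,u=np.nonzero(r); P=np.array([ray(a,b,T,.132)[:2] for a,b in zip(u[::10],v[::10])])
print(cv2.minAreaRect((P*1000).astype(np.float32)))
```

```text
[([0.435, -0.0998, 0.1164], 0.76)]
t [ 1.  -1.1 49.2] roll -0.1 | pos [ 0.4368 -0.1006  0.1712] [1.7989e+02 7.0000e-02 1.0765e+02] q [-17.7  -7.4  99.8   0.   87.5 -35.4] F [ 0.7 -0.5  1.1] t 3.375
0.06034012262832061
((432.09454345703125, -97.16954040527344), (29.72201156616211, 63.25295639038086), 3.611203193664551)
```

View pics/w2.png

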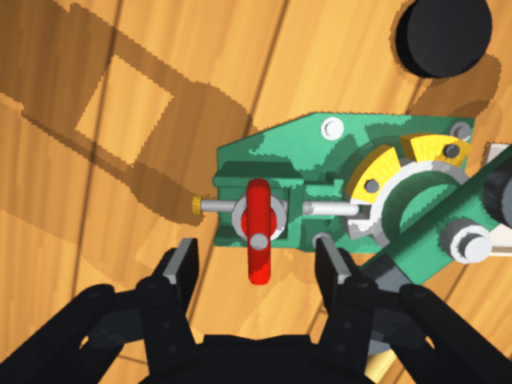

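The bar (col 260) is centred between the fingers, so I'll descend and pinch it.

>>> step_arm(rows=[75,1,-1,30,0,75,1,-1,49,0,200,1,-1,49,0,255,1,-1,49,0,255,1,-1,49,0], force=30)

```text
time_s: 4.05
tool_pos: [0.4355, -0.1006, 0.1223]
tool_rot: [179.9, 0.1, 107.6]
contact_force: [-2.9, -1.5, 3.4]
opening: 0.0137
finger_force: 30.8
```

>>> step_arm(rows=[255,0,0,0,-2,255,0,0,0,-7,255,0,0,0,-15,255,0,0,0,-22,255,0,0,0,-30])

```text
time_s: 4.68
tool_pos: [0.4355, -0.1006, 0.1223]
tool_rot: [179.9, 0.1, 137.8]
contact_force: [-2.5, 0.2, 5.1]
opening: 0.0137
finger_force: 30.5
```

>>> step_arm(rows=[255,0,0,0,-9,255,0,0,0,-18,255,0,0,0,-27,255,0,0,0,-35,255,0,0,0,-40])

```text
time_s: 5.3
tool_pos: [0.4355, -0.1005, 0.1223]
tool_rot: [-180.0, 0.1, 177.8]
contact_force: [-2.1, 0.5, 4.7]
opening: 0.0136
finger_force: 30.7
```

Run:
```python
from h import *
s=arm.get_state(); print(s['torque'],s['contact_force'],s['tool_rot'],s['opening'])
```

```text
[ 0.20146611  0.43261439 -0.3845372 ] [-2.09630719  0.51665823  4.71300018] [-1.79971229e+02  1.42605073e-01  1.77752958e+02] 0.013600136361696229
```

>>> step_arm(rows=[75,0,0,0,0,75,0,0,0,0,75,0,0,-30,0,75,0,0,-90,0,75,0,0,-100,0], force=20)

```text
time_s: 5.92
tool_pos: [0.4363, -0.1007, 0.2248]
tool_rot: [-179.9, 0.4, 177.5]
contact_force: [-0.3, 1.0, -0.2]
opening: 0.0603
finger_force: 0.0
```

```bash
cat >> h.py <<'E'
AX=np.array([.5555,-.066])
def at(th,rad): return AX+rad*np.array([np.cos(np.radians(th)),np.sin(np.radians(th))])
E
python3 - <<'E'
from h import *
st=arm.get_state();p,d=arm.read_camera('top');T=campose('top')
for t in ('lock_grip','sole_toe','sole_waist'): print(lm(t,'top',T))
go(*at(60.6,.116),.22,60.6)
E
```

```text
[([0.695, -0.035, 0.0034], 0.65), ([0.5553, -0.0671, 0.0001], 0.64)]
[([0.634, 0.076, 0.129], 0.97)]
[([0.5955, 0.0044, 0.1255], 0.61)]
t [-172.2  142.6   -1.5] roll 117.0 | pos [ 0.4343 -0.1001  0.2188] [ 1.7996e+02 -1.2000e-01  1.7757e+02] q [ -17.7   -9.3   96.     0.    93.4 -105.3] F [ 0.3  0.2 -1. ] t 6.125
```

>>> step_arm(rows=[75,-40,35,0,10,75,-80,70,0,20,75,-120,100,0,31,45,-150,125,0,42,45,-172,142,0,52], force=20)

```text
time_s: 6.75
tool_pos: [0.6129, 0.0357, 0.2172]
tool_rot: [-179.8, -0.2, 125.3]
contact_force: [-0.4, -1.4, 1.1]
opening: 0.0702
finger_force: 0.0
```

>>> step_arm(rows=[45,0,0,0,10,45,0,0,0,21,45,0,0,0,32,45,0,0,0,43,45,0,0,0,53])

```text
time_s: 7.38
tool_pos: [0.6119, 0.0344, 0.2176]
tool_rot: [-179.8, 0.1, 72.2]
contact_force: [-0.2, 0.1, -0.3]
opening: 0.0705
finger_force: 0.0
```

>>> step_arm(rows=[45,0,0,0,10,45,0,0,0,12,45,0,0,0,12])

```text
time_s: 7.75
tool_pos: [0.6123, 0.0344, 0.219]
tool_rot: [-179.9, 0.0, 60.8]
contact_force: [-0.5, -0.8, 0.5]
opening: 0.0703
finger_force: 0.0
```

Run:
```python
from h import *
st=arm.get_state();p,d=arm.read_camera('wrist');T=campose('wrist',st);save('w3',p)
for t in ('sole_toe','sole_waist','lock_grip'): print(lm(t,'wrist',T))
go(*at(60.6,.116),.121,60.6); print(st['opening'])
```

```text
[([0.6318, 0.079, 0.1294], 0.7)]
[([0.5969, 0.0045, 0.1282], 0.96)]
[]
t [ 0.5 -0.4 99. ] roll 0.1 | pos [0.6125 0.0344 0.22  ] [-179.98    0.     60.7 ] q [-0.2 18.  67.1  0.  94.9 29.1] F [ 0.5 -0.6 -0.4] t 7.95
0.07031018897867909
```

View pics/w3.png

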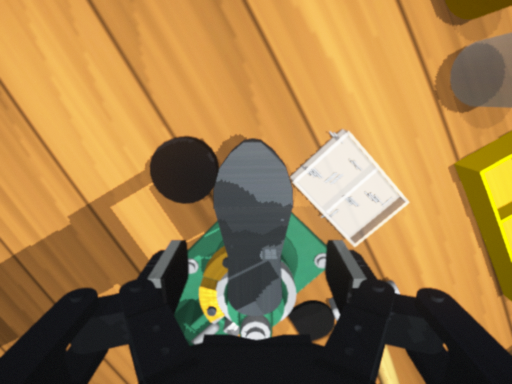

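The iron (col 254) is centred between the fingers (185 and 328). I'll descend so they straddle it, then start with a gentle turn.

>>> step_arm(rows=[45,0,0,50,0,45,0,0,97,0,45,0,0,97,0], force=20)

```text
time_s: 8.32
tool_pos: [0.6103, 0.0344, 0.1189]
tool_rot: [-179.6, 0.2, 60.7]
contact_force: [-0.2, -0.5, -0.3]
opening: 0.0701
finger_force: 0.0
```

>>> step_arm(rows=[45,0,-4,0,-2,45,0,-6,0,-3,45,0,-7,0,-3.5,45,0,-8,0,-4])

```text
time_s: 8.82
tool_pos: [0.6059, 0.0384, 0.1241]
tool_rot: [179.9, -0.0, 64.7]
contact_force: [-0.6, -0.4, -1.0]
opening: 0.0701
finger_force: 0.0
```

>>> step_arm(rows=[45,0,-1,0,-0.5,45,0,-2,0,-1,45,0,-3,0,-1.5,45,0,-4,0,-2])

```text
time_s: 9.32
tool_pos: [0.6022, 0.0399, 0.1235]
tool_rot: [179.9, -0.0, 66.6]
contact_force: [3.2, -2.2, 0.5]
opening: 0.0705
finger_force: 1.8
```

>>> step_arm(rows=[45,-0.2,-6,0,-3,45,-0.7,-13,0,-6.5,45,-1.7,-20,0,-10,45,-3.4,-28,0,-14,45,-5.5,-35,0,-17.5])

```text
time_s: 9.95
tool_pos: [0.5679, 0.0493, 0.1235]
tool_rot: [179.9, -0.1, 84.3]
contact_force: [5.1, -0.3, 0.3]
opening: 0.0703
finger_force: 2.4
```

Run:
```python
from h import *
arm.read_camera('top');T=campose('top')
for t in ('sole_toe','sole_waist'):
  for p,c in lm(t,'top',T): v=np.array(p[:2])-AX; print(t,p,c,np.degrees(np.arctan2(v[1],v[0])),np.hypot(*v))
go(*at(84,.116),.122,84)
```

```text
sole_toe [0.5832, 0.0955, 0.13] 0.8 80.26749803105047 0.1638582924358728
sole_waist [0.5734, 0.0136, 0.1258] 0.61 77.32646781657036 0.08158780546135556
t [0.2 0.4 1.1] roll 0.1 | pos [0.5672 0.0492 0.1231] [-1.7993e+02 -2.0000e-02  8.4100e+01] q [ 1.2 14.6 82.4  0.  83.   7.1] F [ 0.3 -0.7 -0.1] t 10.1
```

>>> step_arm(rows=[45,-0.2,-7,0,-3.5,45,-0.9,-14,0,-7,45,-2,-21,0,-10.5,45,-3.4,-28,0,-14,45,-5.5,-35,0,-17.5])

```text
time_s: 10.72
tool_pos: [0.5326, 0.0474, 0.1231]
tool_rot: [179.9, -0.0, 101.7]
contact_force: [5.2, 1.1, -1.9]
opening: 0.0702
finger_force: 2.4
```

>>> step_arm(rows=[45,-0.2,-7,0,-3.5,45,-0.9,-14,0,-7,45,-2,-21,0,-10.5,45,-2.9,-26,0,-13,45,-2.9,-26,0,-13])

```text
time_s: 11.35
tool_pos: [0.5072, 0.039, 0.1231]
tool_rot: [-180.0, -0.0, 114.6]
contact_force: [0.2, -0.8, 0.2]
opening: 0.0701
finger_force: 0.0
```

Run:
```python
from h import *
arm.read_camera('top');T=campose('top')
for t in ('sole_toe','sole_waist'):
  for p,c in lm(t,'top',T): v=np.array(p[:2])-AX; print(t,p,c,np.degrees(np.arctan2(v[1],v[0])),np.hypot(*v))
go(*at(115,.116),.122,115)
```

```text
sole_toe [0.4974, 0.0839, 0.1298] 0.77 111.18591883981506 0.16076573017904033
sole_waist [0.5256, 0.0082, 0.1288] 0.8 111.94770758406334 0.07999781247009197
sole_waist [0.4324, -0.1042, 0.118] 0.55 -162.76000458091286 0.12889084529166528
t [ 0.6 -0.7  1.1] roll -0.4 | pos [0.5074 0.0389 0.1231] [-1.7996e+02 -2.0000e-02  1.1456e+02] q [  0.2   5.2  93.1  -0.   81.8 -24.3] F [ 0.3 -0.7  1. ] t 11.5
```

>>> step_arm(rows=[45,0,0,-50,0,45,0,0,-97,0,45,0,0,-97,0])

```text
time_s: 11.88
tool_pos: [0.5091, 0.0389, 0.2247]
tool_rot: [179.6, 0.2, 114.6]
contact_force: [0.6, -0.6, 0.2]
opening: 0.0705
finger_force: 0.0
```

Run:
```python
from h import *
go(.4355,-.1005,.22,177.7)
```

```text
t [ -96.2 -125.     4.2] roll -63.1 | pos [0.5091 0.0389 0.2247] [179.59   0.19 114.58] q [  0.2   0.9  85.7   0.   93.  -24.4] F [ 0.6 -0.6  0.2] t 11.875
```

>>> step_arm(rows=[75,-25,-30,0,-10,75,-50,-60,0,-20,75,-75,-95,0,-31,75,-97,-124,0,-42,75,-97,-124,0,-52])

```text
time_s: 12.5
tool_pos: [0.4339, -0.1026, 0.2192]
tool_rot: [-180.0, -0.1, 166.8]
contact_force: [0.0, 0.1, 0.9]
opening: 0.0604
finger_force: 0.0
```

>>> step_arm(rows=[75,0,0,0,-10,75,0,0,0,-11,75,0,0,0,-11])

```text
time_s: 12.88
tool_pos: [0.435, -0.1008, 0.2197]
tool_rot: [180.0, -0.1, 177.5]
contact_force: [0.5, 0.3, -0.2]
opening: 0.0605
finger_force: 0.0
```

Run:
```python
from h import *
arm.get_state();arm.read_camera('top');st=arm.get_state();p,d=arm.read_camera('wrist');T=campose('wrist',st);save('w4',p)
print(lm('lock_grip','wrist',T)); go(.4355,-.1005,.122,177.7)
```

```text
[([0.4387, -0.1012, 0.1174], 0.7)]
t [-0.4  0.3 98. ] roll -0.2 | pos [ 0.4351 -0.1008  0.22  ] [ 1.7999e+02 -2.0000e-02  1.7754e+02] q [ -17.8   -9.2   95.8    0.    93.4 -105.3] F [ 0.3  1.  -0.9] t 13.025
```

View pics/w4.png

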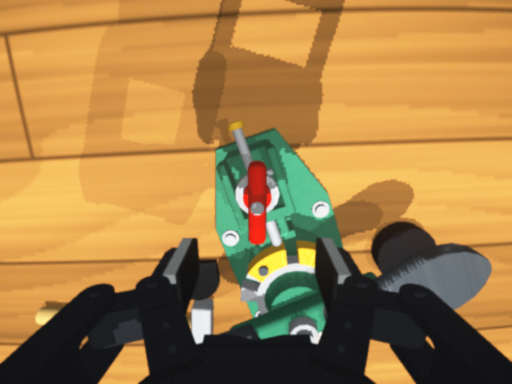

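>>> step_arm(rows=[75,0,0,50,0,75,0,0,98,0,150,0,0,98,0,255,0,0,98,0,255,0,0,98,0], force=30)

```text
time_s: 13.65
tool_pos: [0.4365, -0.1008, 0.1249]
tool_rot: [180.0, 0.2, 177.6]
contact_force: [0.6, 3.4, 3.0]
opening: 0.0137
finger_force: 31.9
```

>>> step_arm(rows=[255,0,0,0,5,255,0,0,0,14,255,0,0,0,22,255,0,0,0,30,255,0,0,0,38])

```text
time_s: 14.28
tool_pos: [0.4362, -0.1014, 0.1249]
tool_rot: [179.9, 0.2, 139.4]
contact_force: [-1.8, 0.0, 4.1]
opening: 0.0136
finger_force: 32.2
```

>>> step_arm(rows=[255,0,0,0,8,255,0,0,0,16,255,0,0,0,24,255,0,0,0,30,255,0,0,0,32])

```text
time_s: 14.9
tool_pos: [0.4357, -0.1017, 0.1249]
tool_rot: [179.9, 0.2, 107.5]
contact_force: [-5.8, -1.0, 6.6]
opening: 0.0138
finger_force: 32.4
```

Run:
```python
from h import *
s=arm.get_state(); print(s['torque'],s['contact_force'],s['tool_rot'],s['opening'])
```

```text
[-0.27371446  1.05952132  0.1946351 ] [-5.7752835  -0.97070222  6.64824631] [1.79924043e+02 1.53676524e-01 1.07518146e+02] 0.013796432608385156
```

>>> step_arm(rows=[255,0,0,0,1,255,0,0,0,2,255,0,0,0,2])

```text
time_s: 15.28
tool_pos: [0.4357, -0.1016, 0.1249]
tool_rot: [179.9, 0.2, 105.7]
contact_force: [-5.9, -1.2, 6.3]
opening: 0.0136
finger_force: 33.6
```

```bash
python3 -c "
from h import *
s=arm.get_state(); print(s['torque'],s['contact_force'],s['tool_rot'])"
```

```text
[-0.23691351  1.07629462  0.54578707] [-5.8720075  -1.18243909  6.33423731] [1.79921575e+02 1.53163113e-01 1.05656045e+02]
```

>>> step_arm(rows=[255,0,0,0,1,255,0,0,0,2,255,0,0,0,2])

```text
time_s: 15.65
tool_pos: [0.4358, -0.1017, 0.125]
tool_rot: [179.9, 0.2, 103.7]
contact_force: [-4.8, -1.9, 6.3]
opening: 0.0135
finger_force: 48.8
```

```bash
python3 -c "
from h import *
s=arm.get_state(); print(s['torque'],s['contact_force'],s['tool_rot'])"
```

```text
[-0.34962287  1.00120356  0.98705967] [-4.78161139 -1.94906726  6.26155675] [179.90915547   0.18259222 103.70625966]
```

>>> step_arm(rows=[75,0,0,0,0,75,0,0,0,0,75,0,0,-50,0,75,0,0,-98,0,75,0,0,-98,0], force=20)

```text
time_s: 16.27
tool_pos: [0.4369, -0.1014, 0.2248]
tool_rot: [179.6, 0.3, 103.6]
contact_force: [-0.5, -0.1, -1.2]
opening: 0.0603
finger_force: 0.0
```

Run:
```python
from h import *
arm.read_camera('top');arm.read_camera('top');T=campose('top')
print(lm('sole_toe','top',T),lm('sole_waist','top',T))
st=arm.get_state();p,d=arm.read_camera('wrist');save('w5',p)
go(*at(113.5,.116),.22,113.5)
```

```text
[([0.4947, 0.0845, 0.1282], 0.91)] [([0.5246, 0.0042, 0.1302], 0.75)]
t [119.6 105.8  -1.3] roll -9.9 | pos [ 0.4346 -0.1008  0.2188] [-1.7988e+02 -8.0000e-02  1.0362e+02] q [-17.8  -9.2  95.9   0.   93.4 -31.4] F [ 0.2  0.7 -0.4] t 16.525
```

View pics/w5.png

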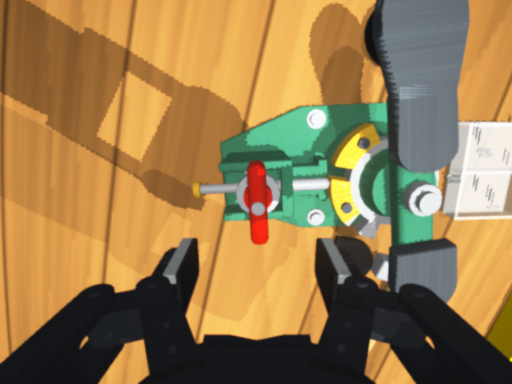

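The lever is at its stop and the bolt nose (px 330,184) rides on the brass. The notch is just ahead at about (352,172), so I'll go back to the iron.

>>> step_arm(rows=[45,30,26,0,-3,45,70,60,0,-6,45,110,95,0,-10,45,120,106,0,-10,45,120,106,0,-10], force=20)

```text
time_s: 17.15
tool_pos: [0.5097, 0.0409, 0.2191]
tool_rot: [-179.9, -0.0, 113.7]
contact_force: [0.2, -0.2, -0.5]
opening: 0.0703
finger_force: 0.0
```

>>> step_arm(rows=[45,0,0,50,0,45,0,0,97,0,45,0,0,97,0,45,0,0,97,0])

```text
time_s: 17.65
tool_pos: [0.5106, 0.0399, 0.1254]
tool_rot: [179.9, 0.1, 113.5]
contact_force: [0.2, -0.6, -0.1]
opening: 0.0704
finger_force: 0.0
```

Run:
```python
from h import *
go(*at(113.5,.116),.122,113.5)
```

```text
t [ 1.  -1.1  3.4] roll 0.0 | pos [0.5106 0.0399 0.1254] [1.7986e+02 6.0000e-02 1.1355e+02] q [  0.3   5.4  92.5  -0.   81.9 -23.2] F [ 0.2 -0.6 -0.1] t 17.65
```

>>> step_arm(rows=[45,0,-2,0,-1,45,0,-4,0,-2,45,-0.2,-6,0,-3,45,-0.3,-8,0,-4,45,-0.5,-10,0,-5])

```text
time_s: 18.27
tool_pos: [0.502, 0.0364, 0.1241]
tool_rot: [179.8, 0.1, 118.7]
contact_force: [5.7, 1.4, -0.0]
opening: 0.0704
finger_force: 2.8
```

>>> step_arm(rows=[45,0,-2,0,-1,45,0,-4,0,-2,45,-0.2,-6,0,-3,45,-0.3,-8,0,-4,45,-0.3,-9,0,-4.5])

```text
time_s: 18.9
tool_pos: [0.4938, 0.0318, 0.1241]
tool_rot: [179.9, 0.1, 123.2]
contact_force: [4.2, 1.8, 3.3]
opening: 0.0704
finger_force: 2.1
```

>>> step_arm(rows=[45,0,-0.5,0,-0.25,45,0,-1,0,-0.5,45,0,-1.5,0,-0.75,45,0,-2,0,-1])

```text
time_s: 19.4
tool_pos: [0.4913, 0.0305, 0.1231]
tool_rot: [-180.0, -0.0, 124.1]
contact_force: [2.0, 1.3, 1.6]
opening: 0.0702
finger_force: 1.5
```

>>> step_arm(rows=[45,0,-0.5,0,-0.25,45,0,-1,0,-0.5,45,0,-1.5,0,-0.75,45,0,-2,0,-1])

```text
time_s: 19.9
tool_pos: [0.4896, 0.0293, 0.1229]
tool_rot: [-180.0, -0.0, 125.1]
contact_force: [1.6, 1.3, -0.3]
opening: 0.0703
finger_force: 0.9
```

>>> step_arm(rows=[45,0,-0.5,0,-0.25,45,0,-1,0,-0.5,45,0,-1.5,0,-0.75,45,0,-2,0,-1])

```text
time_s: 20.4
tool_pos: [0.488, 0.0281, 0.1231]
tool_rot: [-180.0, -0.0, 126.1]
contact_force: [-0.4, -0.8, -0.1]
opening: 0.0704
finger_force: 0.0
```

>>> step_arm(rows=[45,0,-0.5,0,-0.25,45,0,-1,0,-0.5,45,0,-1,0,-0.5])

```text
time_s: 20.78
tool_pos: [0.4874, 0.0277, 0.1232]
tool_rot: [180.0, -0.0, 126.6]
contact_force: [-0.5, -0.4, -0.1]
opening: 0.0705
finger_force: 0.0
```

>>> step_arm(rows=[45,0,-0.5,0,-0.25,45,0,-1,0,-0.5,45,0,-1,0,-0.5])

```text
time_s: 21.15
tool_pos: [0.4866, 0.0271, 0.1233]
tool_rot: [180.0, 0.0, 127.1]
contact_force: [1.3, -0.1, 0.9]
opening: 0.0705
finger_force: 0.4
```

>>> step_arm(rows=[45,0,-0.3,0,0,45,0,-0.5,0,0,45,0,-0.5,0,0])

```text
time_s: 21.52
tool_pos: [0.4863, 0.0269, 0.1233]
tool_rot: [180.0, -0.0, 127.1]
contact_force: [1.7, 1.6, -0.5]
opening: 0.0705
finger_force: 1.3
```

>>> step_arm(rows=[45,0,-0.3,0,0,45,0,-0.5,0,0,45,0,-0.5,0,0])

```text
time_s: 21.9
tool_pos: [0.4858, 0.0267, 0.1232]
tool_rot: [180.0, -0.0, 127.1]
contact_force: [3.3, 4.4, -1.2]
opening: 0.0702
finger_force: 2.0
```

>>> step_arm(rows=[45,0,-0.3,0,0,45,0,-0.5,0,0,45,0,-0.5,0,0])

```text
time_s: 22.28
tool_pos: [0.4853, 0.0265, 0.1233]
tool_rot: [180.0, -0.0, 127.1]
contact_force: [1.7, 4.8, -0.9]
opening: 0.0702
finger_force: 2.1
```

>>> step_arm(rows=[45,0,-0.3,0,0,45,0,-0.6,0,0,45,0,-0.6,0,0])

```text
time_s: 22.65
tool_pos: [0.4848, 0.0262, 0.1232]
tool_rot: [180.0, -0.0, 127.1]
contact_force: [2.1, 4.9, -0.8]
opening: 0.0701
finger_force: 2.2
```

>>> step_arm(rows=[45,0,-0.3,0,0,45,0,-0.6,0,0,45,0,-0.6,0,0])

```text
time_s: 23.02
tool_pos: [0.4843, 0.0258, 0.1232]
tool_rot: [180.0, -0.0, 127.2]
contact_force: [1.7, 5.0, -1.3]
opening: 0.0704
finger_force: 2.2
```

The force is flat at about 5 N and points outward, so I can't tell whether the head is still sliding or stopped. I'll lift and look.

>>> step_arm(rows=[45,0,3,0,0,45,0,3,-50,0,45,0,3,-97,0,45,0,3,-97,0])

```text
time_s: 23.52
tool_pos: [0.4884, 0.0267, 0.2247]
tool_rot: [179.7, 0.3, 127.1]
contact_force: [0.7, -0.5, -0.4]
opening: 0.0706
finger_force: 0.0
```

Run:
```python
from h import *
arm.read_camera('top');T=campose('top')
for t in ('sole_toe','sole_waist'):
  for p,c in lm(t,'top',T): v=np.array(p[:2])-AX; print(t,p,c,np.degrees(np.arctan2(v[1],v[0])))
st=arm.get_state();p,d=arm.read_camera('wrist');T=campose('wrist',st);np.save('w6T',T);save('w6',p)
for t in ('sole_toe','sole_waist'):
  for q,c in lm(t,'wrist',T): v=np.array(q[:2])-AX; print(t,q,c,np.degrees(np.arctan2(v[1],v[0])))
go(*at(122,.116),.22,122)
```

```text
sole_toe [0.4623, 0.0693, 0.1309] 0.98 124.56061004560397
sole_toe [0.5535, -0.0683, 0.0031] 0.25 -131.0090869015703
sole_waist [0.5111, 0.0005, 0.1281] 0.75 123.72981485190549
sole_waist [0.5095, -0.0052, 0.1274] 0.78 127.11038219172022
t [-0.5  9.3 -1.3] roll 5.1 | pos [0.4863 0.0271 0.2187] [-1.7987e+02 -9.0000e-02  1.2712e+02] q [ -1.1  -2.3  89.6  -0.   93.  -38.3] F [-1.4 -0.   0.3] t 23.825
```

View pics/w6.png

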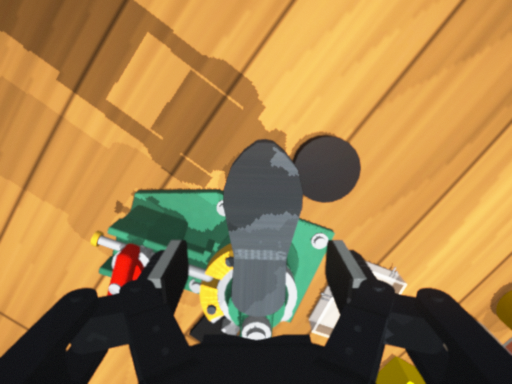

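```bash
python3 -c "
from h import *
go(.455,-.100,.23,105.6)"
```

```text
t [ -82.5 -101.7  -11.2] roll 21.5 | pos [0.4863 0.0271 0.2187] [-1.7987e+02 -9.0000e-02  1.2712e+02] q [ -1.1  -2.3  89.6  -0.   93.  -38.3] F [-1.4 -0.   0.3] t 23.825
```

>>> step_arm(rows=[45,-30,-40,-10,10,45,-60,-75,-10,20,45,-82,-102,-10,21,45,-82,-102,-10,21,45,-82,-102,-10,21])

```text
time_s: 24.45
tool_pos: [0.4549, -0.0993, 0.2297]
tool_rot: [-180.0, -0.0, 106.1]
contact_force: [0.0, -0.1, -0.2]
opening: 0.0703
finger_force: 0.0
```

Run:
```python
from h import *
arm.read_camera('top')
st=arm.get_state();p,d=arm.read_camera('wrist');T=campose('wrist',st);np.save('w7T',T);save('w7',p)
c=p[100:260,160:370]; save('w7c',cv2.resize(c,None,fx=3.7,fy=3.7,interpolation=cv2.INTER_CUBIC))
```

```text
(no output)
```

View pics/w7c.png

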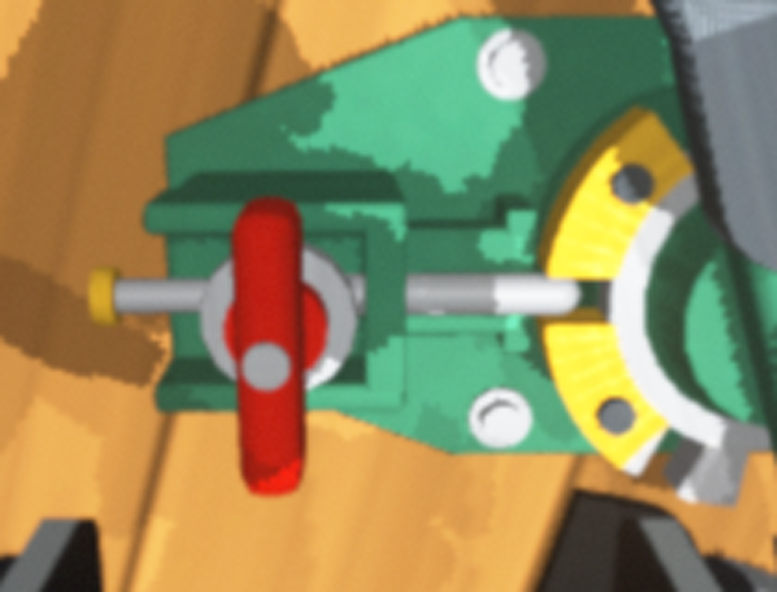

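The bolt nose (crop 580,295) is inside the notch between the brass edges (548) and the steel ring (610). I'll measure how deep it is, since a 10 mm drop should put the nose 48 mm from the axis.

Run:
```python
from h import *
T=np.load('w7T.npy'); u=np.array([np.cos(np.radians(15.6)),np.sin(np.radians(15.6))])
for n,c,z in [('nose',(580,293),.072),('edgeU',(551,277),.08),('edgeD',(549,322),.08),('boltmid',(450,295),.0775),('steel',(610,300),.08),('leverA',(270,205),.132),('leverB',(272,485),.132),('cap',(91,296),.072)]:
    p=ray(160+c[0]/3.7-.4,100+c[1]/3.7-.4,T,z)[:2]; v=p-AX
    print(n,np.round(p,4),'along',round(v@u*1e3,1),'lat',round((v@[-u[1],u[0]])*1e3,1))
T=np.load('w1T.npy')
for n,c,z in [('nose1',(445,332),.072),('cap1',(0,338),.072)]:
    p=ray(140+c[0]/5-.4,135+c[1]/5-.4,T,z)[:2]; v=p-AX
    print(n,np.round(p,4),'along',round(v@u*1e3,1),'lat',round((v@[-u[1],u[0]])*1e3,1))
for f in ('w1','w2','w5','w7'):
    a=cv2.imread(f'pics/{f}.png').astype(int); 
    m=(a[:,:,2]>120)&(a[:,:,1]>90)&(a[:,:,0]<60); ys,xs=np.nonzero(m[170:225,120:215]); print(f,len(xs),xs.mean()+120 if len(xs) else 0,ys.mean()+170 if len(xs) else 0)
```

```text
nose [ 0.51   -0.0791] along -47.3 lat -0.4
edgeU [ 0.4994 -0.0758] along -56.6 lat 5.7
edgeD [ 0.5028 -0.0871] along -56.4 lat -6.1
boltmid [ 0.4767 -0.0879] along -81.8 lat 0.1
steel [ 0.5158 -0.0772] along -41.2 lat -0.1
leverA [ 0.4282 -0.0683] along -123.2 lat 32.0
leverB [ 0.4442 -0.127 ] along -123.6 lat -28.8
cap [ 0.3874 -0.1156] along -175.3 lat -2.6
nose1 [ 0.5093 -0.0804] along -48.4 lat -1.4
cap1 [ 0.3934 -0.1142] along -169.1 lat -2.9
w1 93 140.18279569892474 200.96774193548387
w2 2985 173.0 190.71658291457285
w5 1979 175.51086407276404 184.76048509348155
w7 1121 179.30954504906333 185.53077609277432
```

The nose is 47.3 mm from the axis, and it was 48.4 mm when home in the first notch, so the bolt is fully home. The notch walls sit symmetrically at ±6 mm about the bolt, the lever is at its stop (about 0.4°), and the arm is clear of everything.

```bash
python3 -c "
from cell import arm
print(arm.sign_off())"
```

```text
the job is handed in; nothing more can be done
None
```

The sole iron is in its second working position, about 63.5° anticlockwise of the first, with the bolt fully home in the keeper notch by camera measurement, the lever at its stop and the job handed in; I didn't push on to a hard stop (contact stayed near 5 N).

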